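# Hold a flashlight's bayonet tail cap at the momentary-light position

### The job

Light-test the blue flashlight that stands lens down in its holder: put its tail cap (the black one with the hanging loop and two lugs) into the open tail with the lugs through the two notches, push it down against the battery spring until its flange meets the collar, and twist it clockwise, seen from above, to the momentary-light position half-way to the lock click, where the loop is in line with the two ribs on the collar. Do not let it go on to the lock, and leave the other things where they are. Finish while still holding the cap by its loop, pressed right down at that half-way position: do not let go.

Things in the scene. Friction and masses are not known exactly. Their poses are not given: they have to be found in the camera images.
- cap_loop (a point): Loose black tail cap standing on its spigot: centre of its hanging loop, on the cap's axis. z: axis, up; x: along the loop and the line of lugs (same when turned half round). Loop: upright plate 38 mm long (x), 10 mm thick (y), 28 mm high (14 mm above and below), small hole in its upper half: grip across the 10 mm. Below it a flange 47 mm across, 14 to 20 mm below this point. About 60 g.
- cap_lug (a point): Tip of one of the same cap's two aluminium lugs, 20.5 mm from its axis along the cap's x and 31.5 mm below cap_loop; the other is opposite. Each is 5 mm wide, 4 mm high. The spigot, 30 mm in diameter, reaches from the flange to 5 mm below the lugs' middle, foot chamfered. The cap stands left or right of the flashlight; a grey hose cap with a round knob and no lugs stands on the other side.
- collar (a point): Centre of the rim of the blue flashlight's open tail, 172 mm above the counter; z up, x through the two entry notches (at +x and -x, 10 mm wide, reaching 22 mm from the axis). Bore 33 mm, collar 49 mm, barrel 46 mm in diameter. With the loop along x, within about 7 degrees, the lugs pass the notches; a cap stopped by a lug on the rim has cap_loop 33.5 mm above this point.
- rib (a point): Outer top edge of one of the two ribs on the collar's side that mark the half-way position, 32 mm from the axis at -35 degrees from the collar's x (the other is opposite). From the notches the cap turns clockwise only, seen from above (towards negative yaw): half-way at 35 degrees; at 70 degrees the lugs snap up into the lock pockets.
- flashlight: Blue flashlight, lens down in a black holder 120 mm square that is screwed to the counter: it cannot move or turn. Origin at the holder's underside; z up, x as the collar's x. Cap pressed right down: flange on the rim, cap_loop 20 mm above the rim, lugs 3.5 mm clear under the roof of the bayonet track. If let go in the track, the spring lifts the cap by 3.5 mm.
- contact (a joint): How far the spring-loaded contact disc in the flashlight's tail is pushed down, m: 0 with the tail open (disc 6 mm below the rim), 0.0105 with the cap pressed right down. The spring pushes up with 3 N at 0 and 8 N at 0.0105.
- hosecap: Bystander: grey hose blanking cap with a round knob, 44 mm across, 44 mm high; origin at its underside.
- nutdriver: Bystander: nut driver with black rubber grip, 200 mm long, lying along its x on the robot's side of the flashlight; origin under its middle.
- deepsocket: Bystander: chrome deep socket, 25 mm across, standing 38 mm high; origin at its underside.
- dcell: Bystander: spare D cell, 33 mm across, standing 61 mm high; origin at its underside.
- socketwrench: Bystander: chrome socket wrench 190 mm long, 45 mm high at its socket, lying along its x; origin under its middle.
There are look-alikes about, which are no part of the job. Leave any red look-alike of the part that bears cap_loop alone.

How it is judged:
On the way:
1. the cap is in the tail, its lugs through the notches and the spring pushed down (horizontal distance between cap_loop and collar below 0.005 m and value of joint contact above 0.0065 m and angle between the x axis of cap_loop and the x axis of collar, either way round below 0.36 rad), for 0.04 s.
At the end, for the whole second after the job is handed in: Cap in the tail: within 4 mm of its axis, upright within 7 degrees, flange within 1.8 mm of the rim, contact disc down more than 8 mm, turned 35 degrees (within 10) clockwise from the notches, still, and gripped by the fingers with over 2 N (horizontal distance between cap_loop and collar below 0.004 m and z of cap_loop in the frame of collar between 0.017 and 0.0218 m and value of joint contact above 0.008 m and angle between the x axis of cap_loop and the x axis of collar, either way round between 0.436 and 0.785 rad and angle between cap_loop's own z axis and vertical below 0.12 rad and contact force between the fingers and tailcap above 2 N and linear speed of tailcap below 0.02 m/s and ((x of cap_lug in the frame of collar above 0 m and y of cap_lug in the frame of collar below 0 m) or (x of cap_lug in the frame of collar below 0 m and y of cap_lug in the frame of collar above 0 m))); the arm keeps its last pose, push and grip.
It fails at once if the cap is turned on to the lock (past 60 degrees in the track) (horizontal distance between cap_loop and collar below 0.006 m and z of cap_loop in the frame of collar below 0.028 m and angle between the x axis of cap_loop and the x axis of collar, either way round above 1.05 rad).
It fails at once if another loose thing is shifted by more than 30 mm (distance of any of hosecap, nutdriver, deepsocket, dcell, socketwrench from where it was at the start of the episode above 0.03 m).
It also fails if it takes over 43 s, if anything falls off the work surface, if the arm or the gripper's body presses on something with over 40 N, if the wrist force passes 120 N, or if a joint passes its speed limit or range.

### The arm

A 7-joint arm with a two-finger parallel gripper is mounted at the origin on the work surface. World frame = base frame: x ahead of the robot, y to its left, z up, the work surface at z = 0. Lengths are in m, angles in rad, forces in N, time in s.
With the tool pointing down it reaches from about 0.35 to 0.9 m from the base axis. Payload 19.9 kg.
Tool frame: the origin (TCP) lies midway between the tips of the shut fingers; the grasp point (between the pads) lies 19 mm behind it; z points along the fingers, y is the line along which they close (so a half turn about z gives the same grasp; the last joint's range is limited). The gripper opens to 85 mm and grips with 20 to 120 N. Pads are 22 mm wide; open, the fingers measure 114 mm over their backs; the gripper's body (76 mm by 85 mm) begins 54 mm behind the grasp point. The pads swing forward as they close: fully open they stand 13 mm farther back than shut.
Start: joints at [-1.381, 0.417, -0.01, 1.614, 0.005, 1.111, -0.053], TCP at [0.143, 0.608, 0.231] pointing down, gripper open.
Joint ranges: [-2.81, 2.81], [-0.39, 2.02], [-1.27, 1.25], [0.06, 2.57], [-1.19, 4.33], [0.19, 2], [-2.82, 2.82]. Speed limits (rad/s): [1.89, 1.89, 2.39, 2.39, 3.01, 3.01, 3.01].

### API

Orientations are given as [roll, pitch, yaw] about the fixed x, y, z axes, in that order (R = Rz(yaw) Ry(pitch) Rx(roll)).
In Python, from station import env, vision, ticket, nets gives the robot as it stands.
- The arm moves only by the tool move_arm, never from a script. Its argument "deltas" is a list of rows, each a list of 7 numbers: the shift along the tool's x, y, z normalised to -1 to 1, where 1 is 250 mm, then the turn, a rotation vector about the tool's x, y, z normalised to -1 to 1, where 1 is 90 degrees, then the closure, from -1 (fully open) to 1 (shut). In form: [[tx, ty, tz, ax, ay, az, hand], ...]. A call has 1 to 20 rows; each row is the pose to reach, as a shift and turn from the pose commanded when the call began, along the tool's axes at that moment; what a row does not reach only later rows make up. A row lasts 1/12 s, in which the tool goes at most 41.7 mm and 7.16 degrees, less where a joint would pass 70% of its speed; a pose out of reach is approached as far as the arm can. A call with a number of a shift or a turn outside -1 to 1 is refused whole. A call with a gripper value outside its range is refused whole. The fingers move at their own pace and stop on an object; "squeeze" is the grip in N (left out, the last holds). Time passes only in rows, so rows that repeat a pose let the fingers close. It gives the time, the measured TCP pose, the force, the opening and the grip force at its end, in the units of the state.
- env.observe(): the state, without advancing time (a new reading comes with each control period).
- vision.capture(name): name is "scene" or "top" or "wrist"; returns a dict with "pixels" (420x560x3 uint8, red, green, blue), "depth" (420x560 float32, m along the optical axis (not along the pixel's ray), 0 where there is no reading), "fx", "fy", "cx", "cy" (pixels), "position" and "orientation" of the camera in the world. Camera axes: x right, y down, z forward; pixel columns grow to the right and rows downward; lengths in m; the calibration is good to about 2 mm. A picture is of the moment at which its call begins.
- ticket.close_job(): hands the job in; it is judged then, once.
Trained networks look in the newest picture that a camera, given by its name, has taken for a name from the list of things; names that differ only in an ending like _2 or _b are one class to them, and where a whole thing is asked for, a point or a joint stands for the part that bears it (a point fixed in the world has none). Each returns a list of dicts, best first, with "confidence" (0 to 1); they miss things now and then, are a little off and sometimes report something else, mostly with a low value. They report only what shows in the picture. A call takes as long as a camera call. They do not tell look-alikes from the thing itself.
- nets.search_frame(camera, target): "position" ([row, column] in pixels, amid what is visible of it).
- nets.silhouettes(camera, target): "mask" (420x560 bool, what is visible of it) and "position" ([row, column] in pixels, amid what is visible of it).
- nets.spot_point(camera, target): "position" ([row, column] in pixels: a listed point, or the origin of a listed thing).
The state is a dict: "clock": time; "joints": joint angles; "qd": joint speeds; "tau": joint torques, N m; "tcp_pos": TCP position; "ee_rot": TCP orientation; "force": force on the tool from outside, world axes, zero at the start; "torque": the same for the moment, N m; "width": opening from 0.0 (shut) to 1.0 (fully open); "grasp_force": force on a finger pad.
Only numpy, scipy, OpenCV 4.12 (cv2) and the standard library are available. Lean on these libraries where they do the work, as an engineer would, in place of code of your own. Each camera call takes 0.05 s, during which the arm holds its last target. There are 200 camera calls.

## Working session

There is one attempt and no reset: what is moved stays moved. The work goes in short steps, Python scripts to look and compute and a tool call to move; the robot and the scene stay as the last step left them, time stands still between calls to the robot, and variables do not carry over. Pictures are saved under pics/ and viewed, at most 10 in all, crops included, and the job is handed in when it is done.

Besides the shell and the picture viewer there is one more tool, called after "Request:" as name(argument=value, ...) on one line, values as JSON. move_arm: Moves the arm, as the interface text tells. Its arguments: {"type":"object","properties":{"deltas":{"type":"array"},"squeeze":{"type":"number"}},"required":["deltas"]}

```bash
mkdir -p pics; ls; cat > h.py <<'E'
from station import env, vision, ticket, nets
import numpy as np, cv2
from scipy.spatial.transform import Rotation as Ro
def cam(n):
    c=vision.capture(n); return c
def Rc(c):
    o=np.array(c['orientation'],float)
    if o.shape==(3,): return Ro.from_euler('xyz',o).as_matrix()
    if o.shape==(4,): return Ro.from_quat(o).as_matrix()
    return o
def world(c,r,k,d=None):
    d=float(c['depth'][int(round(r)),int(round(k))]) if d is None else d
    return Rc(c)@np.array([(k-c['cx'])/c['fx']*d,(r-c['cy'])/c['fy']*d,d])+np.array(c['position'])
def onz(c,r,k,z):
    v=Rc(c)@np.array([(k-c['cx'])/c['fx'],(r-c['cy'])/c['fy'],1]); p=np.array(c['position'])
    return p+v*(z-p[2])/v[2]
def cloud(c):
    v,u=np.mgrid[:420,:560]; d=c['depth']
    P=np.stack([(u-c['cx'])/c['fx']*d,(v-c['cy'])/c['fy']*d,d],-1)
    return P@Rc(c).T+np.array(c['position'])
def save(c,n): cv2.imwrite('pics/'+n,cv2.cvtColor(c['pixels'],cv2.COLOR_RGB2BGR))
E
python3 - <<'E'
from h import *
s=env.observe();print(s)
for n in('scene','top'):
    c=cam(n); save(c,n+'0.png'); print(n,c['position'],c['orientation'],c['fx'])
    for t in('cap_loop','cap_lug','collar','rib','hosecap','flashlight'):
        for d in nets.spot_point(n,t)[:4]:
            r,k=d['position']; print(t,round(d['confidence'],2),round(r,1),round(k,1),world(c,r,k).round(3))
E
```

```text
pics
{'clock': 0.0, 'joints': array([-1.38146992,  0.41797609, -0.01031544,  1.61418284,  0.00466644,
        1.11068518, -0.0529923 ]), 'qd': array([-2.03768649e-03, -4.37028975e-05, -1.15793814e-03, -3.36167484e-04,
       -2.75994940e-04,  8.17066212e-04,  8.68414217e-04]), 'tau': array([-8.78965329e-04, -8.64459014e+01,  6.78386539e-01, -4.34904420e+01,
        1.90546102e-02,  7.31799868e-03, -6.01348211e-05]), 'tcp_pos': array([0.14290312, 0.60808474, 0.23065523]), 'ee_rot': array([-3.14036655e+00,  5.65289739e-05,  2.91077871e+00]), 'force': array([ 0.72234172, -0.16287669,  0.23178128]), 'torque': array([-0.03052867, -0.03560755, -0.06160839]), 'grasp_force': 0.0, 'width': 0.9988875711271246}
scene [1.15890138 0.19336556 0.87281827] [-2.44189718  0.00339111  1.77829699] 398.42343598940306
cap_loop 0.82 242.0 399.7 [0.522 0.366 0.052]
cap_loop 0.8 252.9 437.8 [0.536 0.459 0.051]
cap_loop 0.78 218.8 390.7 [0.433 0.345 0.031]
cap_loop 0.53 232.5 365.8 [0.507 0.28  0.049]
cap_lug 0.82 254.9 397.4 [0.542 0.367 0.022]
cap_lug 0.8 235.3 365.1 [0.515 0.279 0.047]
cap_lug 0.76 218.6 3
[... 159 characters left out ...]
]
hosecap 0.57 195.3 159.7 [ 0.469 -0.311  0.018]
flashlight 0.85 234.0 230.7 [ 0.589 -0.057  0.058]
top [0.43314296 0.04640746 0.9755435 ] [-3.00730615 -0.00649137 -1.56507533] 393.0556497297124
cap_loop 0.62 225.2 105.0 [0.527 0.451 0.051]
cap_loop 0.58 230.0 140.0 [0.516 0.368 0.053]
cap_loop 0.54 241.8 174.4 [0.49  0.293 0.024]
cap_lug 0.59 224.1 147.2 [0.533 0.361 0.023]
cap_lug 0.57 222.0 102.0 [0.534 0.458 0.052]
cap_lug 0.56 272.6 154.3 [0.416 0.339 0.023]
cap_lug 0.54 247.5 182.2 [0.476 0.271 0.039]
collar 0.92 211.7 327.8 [ 0.546 -0.059  0.167]
rib 0.92 200.5 347.1 [ 0.597 -0.129  0.005]
hosecap 0.66 257.4 423.7 [0.433 0.046 0.976]
flashlight 0.61 216.4 323.4 [ 0.536 -0.05   0.166]
```

View pics/scene0.png

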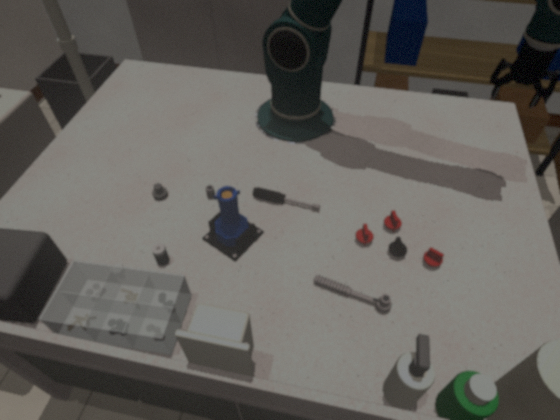

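View pics/top0.png

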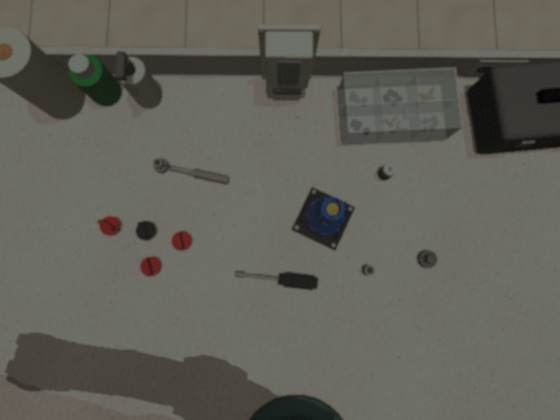

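The scene shows one black cap with a plate loop, at scene px (245,399) and top px (230,146). It could be confused with:
- **Red caps:** scene (238,365), (221,393) and (257,433).
- **Grey hose cap:** scene (190,160), on the other side of the flashlight.

The black one is the target. I'll go above it for a close crop.

Request:
move_arm(deltas=[[-0.85,-0.3,0.0,0,0,0,-1],[-0.85,-0.3,0.0,0,0,0,-1],[-0.85,-0.3,0.0,0,0,0,-1],[-0.85,-0.3,0.0,0,0,0,-1],[-0.85,-0.3,0.0,0,0,0,-1],[-0.85,-0.3,0.0,0,0,0,-1],[-0.85,-0.3,0.0,0,0,0,-1],[-0.85,-0.3,0.0,0,0,0,-1]])

```text
clock: 1.37
tcp_pos: [0.3335, 0.4862, 0.2313]
ee_rot: [3.142, 0.0, 2.909]
force: [0.6, 0.0, -0.1]
width: 0.999
grasp_force: 0.0
```

Request:
move_arm(deltas=[[-0.85,-0.3,0.0,0,0,0,-1],[-0.85,-0.3,0.0,0,0,0,-1],[-0.85,-0.3,0.0,0,0,0,-1],[-0.85,-0.3,0.0,0,0,0,-1],[-0.85,-0.3,0.0,0,0,0,-1],[-0.85,-0.3,0.0,0,0,0,-1],[-0.85,-0.3,0.0,0,0,0,-1],[-0.85,-0.3,0.0,0,0,0,-1]])

```text
clock: 2.03
tcp_pos: [0.5221, 0.3657, 0.2309]
ee_rot: [-3.141, -0.001, 2.911]
force: [-0.0, 0.5, 0.4]
width: 1.001
grasp_force: 0.0
```

```bash
python3 - <<'E'
from h import *
s=env.observe();print(s['clock'],s['tcp_pos'],s['ee_rot'],s['joints'].round(2))
n='wrist';c=cam(n); save(c,'w1.png'); print(n,c['position'],c['orientation'],c['fx'])
for t in('cap_loop','cap_lug'):
        for d in nets.spot_point(n,t)[:5]:
            r,k=d['position']; print(t,round(d['confidence'],2),round(r,1),round(k,1),world(c,r,k).round(3))
E
```

```text
2.0333 [0.52214889 0.36567002 0.23094177] [-3.14138523e+00 -5.44248949e-04  2.91076805e+00] [-0.77  0.44  0.15  1.58 -0.07  1.12  0.74]
wrist [0.45054421 0.38101225 0.37380977] [2.84924083e+00 2.01540341e-05 1.33855590e+00] 371.04862933277855
cap_loop 0.91 94.2 241.6 [0.434 0.352 0.051]
cap_loop 0.86 183.2 180.3 [0.494 0.28  0.051]
cap_loop 0.6 175.8 375.3 [0.527 0.448 0.051]
cap_lug 0.83 176.8 388.8 [0.531 0.46  0.05 ]
cap_lug 0.73 157.5 176.8 [0.473 0.275 0.023]
cap_lug 0.67 201.9 293.0 [0.534 0.373 0.049]
cap_lug 0.6 75.3 232.1 [0.418 0.348 0.05 ]
```

View pics/w1.png

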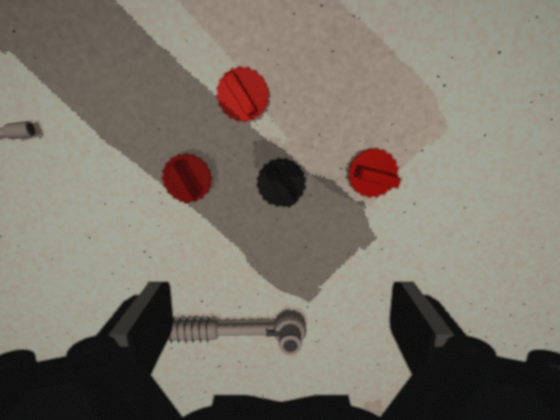

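The wrist crop shows the black cap at (182,281), with its loop running diagonally from upper left to lower right. Red caps are at (95,243), (178,187) and (172,374). I'll fit the loop from depth.

```bash
cat >> h.py <<'E'
def fit(P,lo,hi,ctr,rad):
    m=(P[...,2]>lo)&(P[...,2]<hi)&(np.hypot(P[...,0]-ctr[0],P[...,1]-ctr[1])<rad)
    Q=P[m]; (cx,cy),(w,h),a=cv2.minAreaRect((Q[:,:2]*1000).astype(np.float32))
    u,sv,vt=np.linalg.svd(Q[:,:2]-Q[:,:2].mean(0),full_matrices=False)
    return dict(n=len(Q),mean=Q.mean(0).round(4),box=(round(cx,1),round(cy,1),round(w,1),round(h,1),round(a,1)),pca=round(float(np.degrees(np.arctan2(vt[0,1],vt[0,0]))),1),zmax=Q[:,2].max().round(4))
E
python3 - <<'E'
from h import *
c=cam('wrist');P=cloud(c);ctr=world(c,182,281);print(ctr)
print(fit(P,.044,.07,ctr,.03)); print(fit(P,.017,.07,ctr,.032))
for q,k,t in((94,242,'top'),):pass
c=cam('top');P=cloud(c);print(fit(P,.042,.07,ctr,.03))
E
```

```text
[0.51429495 0.36707762 0.03900834]
{'n': 479, 'mean': array([0.5181, 0.3644, 0.0503]), 'box': (519.2, 364.4, 37.7, 10.2, 20.7), 'pca': 20.7, 'zmax': np.float64(0.0532)}
{'n': 1899, 'mean': array([0.5172, 0.3651, 0.0303]), 'box': (518.8, 364.4, 47.0, 48.2, 11.2), 'pca': -98.7, 'zmax': np.float64(0.0532)}
{'n': 79, 'mean': array([0.5171, 0.3639, 0.0509]), 'box': (516.9, 364.8, 36.9, 11.0, 18.7), 'pca': -160.6, 'zmax': np.float64(0.0556)}
```

Request:
move_arm(deltas=[[0.011,-0.008,0.2,0,0,-0.373,0],[0.011,-0.008,0.35,0,0,-0.373,0],[0.011,-0.008,0.45,0,0,-0.373,0],[0.011,-0.008,0.5,0,0,-0.373,0],[0.011,-0.008,0.55,0,0,-0.373,0],[0.011,-0.008,0.6,0,0,-0.373,0],[0.011,-0.008,0.7,0,0,-0.373,0],[0.011,-0.008,0.76,0,0,-0.373,0],[0.011,-0.008,0.8,0,0,-0.373,0],[0.011,-0.008,0.82,0,0,-0.373,0],[0.011,-0.008,0.82,0,0,-0.373,0]], squeeze=110)

```text
clock: 3.2
tcp_pos: [0.5189, 0.364, 0.0257]
ee_rot: [-3.141, -0.001, -2.787]
force: [-0.6, -0.0, 0.8]
width: 0.5
grasp_force: 0.0
```

```bash
python3 - <<'E'
from h import *
s=env.observe();print(s['clock'],s['tcp_pos'],s['ee_rot'],s['width'])
c=cam('wrist');save(c,'w2.png');P=cloud(c)
print(fit(P,.042,.056,(.519,.3645),.024))
E
```

```text
3.2 [0.51885701 0.36397313 0.02568597] [-3.14121701e+00 -7.98061678e-04 -2.78740782e+00] 0.4998992074377016
{'n': 3318, 'mean': array([0.5161, 0.3647, 0.0499]), 'box': (519.2, 362.7, 38.2, 43.9, 16.3), 'pca': 10.5, 'zmax': np.float64(0.056)}
```

View pics/w2.png

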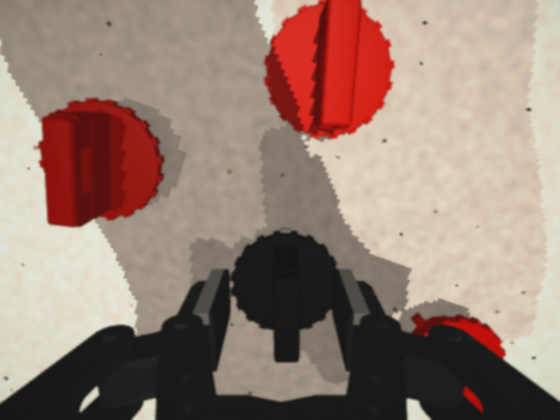

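The black loop stands vertical at column 286, centred between the fingers (about 215 and 350). Closing on it and lifting.

Request:
move_arm(deltas=[[0,0,0,0,0,0,1],[0,0,0,0,0,0,1],[0,0,0,0,0,0,1],[0,0,0,0,0,0,1],[0,0,0,0,0,0,1],[0,0,0,0,0,0,1],[0,0,0,0,0,0,1],[0,0,0,0,0,0,1]], squeeze=110)

```text
clock: 3.92
tcp_pos: [0.5196, 0.3641, 0.027]
ee_rot: [3.141, 0.001, -2.787]
force: [-0.5, -1.1, 7.0]
width: 0.092
grasp_force: 108.7
```

Request:
move_arm(deltas=[[0,0,-0.1,0,0,0,1],[0,0,-0.25,0,0,0,1],[0,0,-0.4,0,0,0,1],[0,0,-0.55,0,0,0,1],[0,0,-0.7,0,0,0,1],[0,0,-0.85,0,0,0,1],[0,0,-1,0,0,0,1],[0,0,-1,0,0,0,1]])

```text
clock: 4.58
tcp_pos: [0.5212, 0.3652, 0.2843]
ee_rot: [3.139, 0.01, -2.787]
force: [0.7, 0.8, 0.8]
width: 0.088
grasp_force: 108.3
```

```bash
python3 - <<'E'
from h import *
c=cam('top');P=cloud(c)
for d in nets.spot_point('top','collar')[:1]+nets.spot_point('top','rib')[:3]:
    print(d['confidence'],d['position'],onz(c,*d['position'],.172).round(4))
print(fit(P,.16,.18,(.542,-.056),.045))
E
```

```text
0.85 [208.9, 329.5] [ 0.5512 -0.0624  0.172 ]
0.68 [200.4, 346.1] [ 0.5692 -0.097   0.172 ]
0.35 [170.9, 187.7] [0.6295 0.2333 0.172 ]
{'n': 370, 'mean': array([ 0.5509, -0.0682,  0.171 ]), 'box': (551.4, -68.7, 48.5, 48.5, 71.4), 'pca': -65.7, 'zmax': np.float64(0.1769)}
```

Request:
move_arm(deltas=[[0.03,-0.12,0,0,0,0,1],[0.05,-0.27,0,0,0,0,1],[0.07,-0.42,0,0,0,0,1],[0.09,-0.57,0,0,0,0,1],[0.11,-0.72,0,0,0,0,1],[0.127,-0.85,0,0,0,0,1],[0.127,-0.945,0,0,0,0,1],[0.127,-0.945,0,0,0,0,1]])

```text
clock: 5.4
tcp_pos: [0.5724, 0.1253, 0.2748]
ee_rot: [-3.14, -0.002, -2.793]
force: [0.5, -0.5, -0.4]
width: 0.089
grasp_force: 108.3
```

Request:
move_arm(deltas=[[0.03,-0.12,0,0,0,0.07,1],[0.05,-0.27,0,0,0,0.14,1],[0.07,-0.42,0,0,0,0.21,1],[0.09,-0.57,0,0,0,0.28,1],[0.11,-0.72,0,0,0,0.35,1],[0.127,-0.85,0,0,0,0.42,1],[0.127,-0.945,0,0,0,0.478,1],[0.127,-0.945,0,0,0,0.478,1],[0.127,-0.945,0,0,0,0.478,1],[0.127,-0.945,0,0,0,0.478,1]])

```text
clock: 6.23
tcp_pos: [0.6236, -0.1002, 0.275]
ee_rot: [-3.141, -0.002, 2.748]
force: [-1.0, 0.3, -0.5]
width: 0.088
grasp_force: 108.1
```

```bash
python3 - <<'E'
from h import *
s=env.observe();print(s['clock'],s['tcp_pos'],s['ee_rot'],s['width'],s['joints'].round(2))
c=cam('wrist');save(c,'w3.png');P=cloud(c)
for t in('collar','rib','cap_loop','cap_lug'):
  for d in nets.spot_point('wrist',t)[:3]:
    print(t,round(d['confidence'],2),d['position'],onz(c,*d['position'],.172).round(4),world(c,*d['position']).round(3))
print(fit(P,.165,.178,(.551,-.0685),.04))
E
```

```text
6.2333 [ 0.62362243 -0.10022103  0.27500933] [-3.14116513e+00 -2.00349158e-03  2.74767950e+00] 0.08779515199430922 [-0.14  0.41  0.34  1.55 -0.14  1.21  1.4 ]
collar 0.91 [101.2, 283.3] [ 0.5535 -0.0709  0.172 ] [ 0.553 -0.071  0.167]
rib 0.69 [143.6, 252.7] [ 0.5702 -0.0995  0.172 ] [ 0.58  -0.117  0.008]
cap_loop 0.77 [300.1, 278.2] [ 0.682  -0.1283  0.172 ] [ 0.617 -0.1    0.299]
cap_lug 0.42 [301.8, 278.5] [ 0.6833 -0.1287  0.172 ] [ 0.618 -0.1    0.299]
{'n': 3790, 'mean': array([ 0.5523, -0.0694,  0.1703]), 'box': (553.0, -69.7, 48.8, 49.0, 76.6), 'pca': -91.9, 'zmax': np.float64(0.1751)}
```

View pics/w3.png

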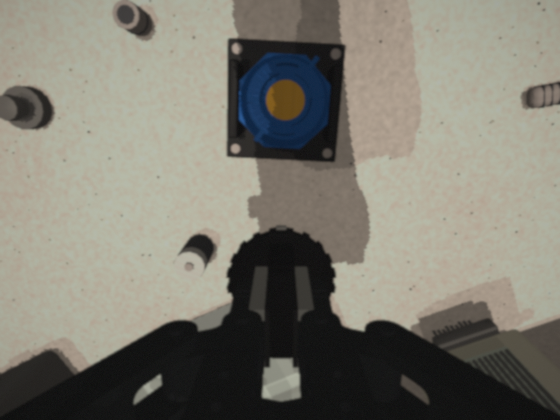

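The cap hangs straight in the fingers at (275,280) and the collar is at (101,285). Faint ribs show near (62,315) and (133,257). I'll enlarge the collar.

```bash
python3 - <<'E'
from h import *
im=cv2.imread('pics/w3.png')[45:160,225:350]
im=cv2.convertScaleAbs(cv2.resize(im,None,fx=5,fy=5,interpolation=cv2.INTER_CUBIC),alpha=2)
cv2.imwrite('pics/crop3.png',im)
c=cam('wrist');P=cloud(c)
# height map unwrapped around axis
ctr=np.array([.553,-.0697])
d=P[...,:2]-ctr; r=np.hypot(d[...,0],d[...,1])*1000; a=np.degrees(np.arctan2(d[...,1],d[...,0]))
for lo,hi in((17.5,21.5),(27,31.5)):
  print(lo,[ (b,int(((m:=(r>lo)&(r<hi)&(a>=b)&(a<b+10))).sum()),round(float(np.median(P[m][:,2]))*1000), round(float(np.percentile(P[m][:,2],90))*1000)) for b in range(-180,180,10)])
E
```

```text
return _methods._mean(a, axis=axis, dtype=dtype,
  ret = ret.dtype.type(ret / rcount)
Traceback (most recent call last):
ValueError: cannot convert float NaN to integer
```

View pics/crop3.png

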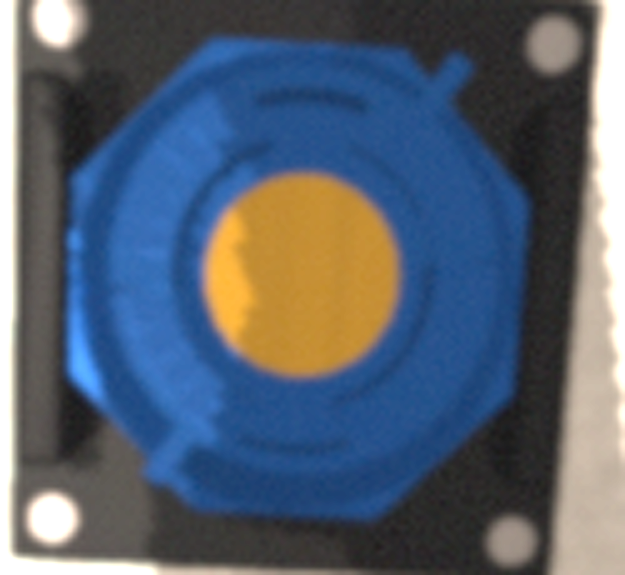

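The crop shows the notches at the top and bottom of the collar and the ribs at upper right and lower left. That agrees with the depth reading of about -25°/155°. Refining.

```bash
python3 - <<'E'
from h import *
c=cam('wrist');P=cloud(c);s=env.observe()
Q=P[(P[...,2]>.165)&(P[...,2]<.178)&(np.hypot(P[...,0]-.553,P[...,1]+.0697)<.035)]
(x,y),rad=cv2.minEnclosingCircle((Q[:,:2]*1000).astype(np.float32));print('circ',x,y,rad)
for ctr in((.553,-.0697),(x/1000,y/1000)):
  d=P[...,:2]-np.array(ctr); r=np.hypot(d[...,0],d[...,1])*1000; a=np.arctan2(d[...,1],d[...,0])
  m=(r>18)&(r<21)&(P[...,2]<.163)&(P[...,2]>.15)
  for h in((a>-1.2)&(a<.3),(a>1.8)):
    print('notch',m[h].sum(),np.degrees([a[m&h].mean(),a[m&h].min(),a[m&h].max()]).round(1))
t=s['tcp_pos'];print(t,np.degrees(s['ee_rot']))
print(fit(P,t[2]+.015,t[2]+.032,t[:2],.024))
print(fit(P,t[2]-.012,t[2]+.0,t[:2],.03))
E
```

```text
circ 553.126953125 -69.61903381347656 31.907052993774414
notch 77 [-25.8 -43.6  -7.6]
notch 85 [154.3 136.9 171.5]
notch 77 [-25.9 -44.1  -7.9]
notch 80 [154.2 137.4 171.3]
[ 0.62399856 -0.10075972  0.27642462] [1.79992467e+02 1.05656932e-02 1.57377622e+02]
{'n': 3814, 'mean': array([ 0.6185, -0.1   ,  0.2998]), 'box': (622.6, -100.8, 32.7, 32.5, 18.1), 'pca': -22.7, 'zmax': np.float64(0.3084)}
{'n': 3374, 'mean': array([ 0.613 , -0.0979,  0.2717]), 'box': (617.6, -99.7, 48.4, 34.3, 67.4), 'pca': -112.3, 'zmax': np.float64(0.2764)}
```

```bash
python3 - <<'E'
from h import *
c=cam('wrist');P=cloud(c);s=env.observe();t=s['tcp_pos'];R=Ro.from_euler('xyz',s['ee_rot']).as_matrix()
L=(P-t)@R*1000
m=(L[...,2]>-1)&(L[...,2]<12)&(np.abs(L[...,1])<30)&(L[...,0]>12)&(L[...,0]<40)
Q=L[m];e=[]
for y in range(-16,17,4):
    q=Q[np.abs(Q[:,1]-y)<2]; e.append((q[:,0].max().round(1),y,q[:,2].mean().round(1)))
print(e)
A=np.array([[2*x,2*y,1] for x,y,_ in e]);b=np.array([x*x+y*y for x,y,_ in e]);k=np.linalg.lstsq(A,b,rcond=None)[0];print(k,np.sqrt(k[2]+k[0]**2+k[1]**2))
print('flange top z',np.percentile(Q[:,2],[10,50]))
print('collar in tool',(np.array([.5530,-.0697,.172])-t)@R*1000, t)
E
```

```text
[(np.float64(18.8), -16, np.float64(5.1)), (np.float64(21.3), -12, np.float64(4.9)), (np.float64(23.0), -8, np.float64(4.8)), (np.float64(23.6), -4, np.float64(4.2)), (np.float64(23.4), 0, np.float64(4.3)), (np.float64(23.3), 4, np.float64(4.6)), (np.float64(21.7), 8, np.float64(4.9)), (np.float64(20.3), 12, np.float64(4.9)), (np.float64(17.1), 16, np.float64(5.4))]
[ -1.75117782  -1.13268733 643.68149558] 25.45645497536382
flange top z [3.52066264 4.62363413]
collar in tool [ 77.51369912   1.43621758 104.39706857] [ 0.62397384 -0.10086876  0.27640501]
```

Request:
move_arm(deltas=[[0.12,0.008,0,0,0,0.035,1],[0.24,0.008,0,0,0,0.035,1],[0.31,0.008,0,0,0,0.035,1],[0.31,0.008,0.05,0,0,0.035,1],[0.31,0.008,0.12,0,0,0.035,1],[0.31,0.008,0.18,0,0,0.035,1],[0.31,0.008,0.22,0,0,0.035,1],[0.31,0.008,0.22,0,0,0.035,1]])

```text
clock: 7.3
tcp_pos: [0.5524, -0.0693, 0.2196]
ee_rot: [-3.14, -0.002, 2.691]
force: [0.3, 0.1, -1.3]
width: 0.094
grasp_force: 108.1
```

```bash
python3 - <<'E'
from h import *
s=env.observe();t=s['tcp_pos'];R=Ro.from_euler('xyz',s['ee_rot']).as_matrix();print(t,np.degrees(s['ee_rot']),s['force'])
c=cam('scene');save(c,'s4.png')
im=cv2.convertScaleAbs(cv2.resize(cv2.imread('pics/s4.png')[130:260,160:300],None,fx=4,fy=4,interpolation=cv2.INTER_CUBIC),alpha=2)
c=cam('wrist');P=cloud(c);w=cv2.cvtColor(c['pixels'],cv2.COLOR_RGB2BGR)[180:400,150:410]
w=cv2.resize(cv2.convertScaleAbs(w,alpha=2),(520,440)) if 0 else cv2.convertScaleAbs(w,alpha=2)
o=np.zeros((520,800,3),np.uint8);o[:,:540]=im[:, :540];o[:220,540:800]=w;cv2.imwrite('pics/mix4.png',o)
L=(P-t)@R*1000
# ring of collar visible beyond the cap
m=(np.abs(P[...,2]-.172)<.006)&(L[...,0]>5)&(np.hypot(L[...,0],L[...,1])<40);Q=L[m]
print('collar edge',[(y,Q[np.abs(Q[:,1]-y)<1.5][:,0].max().round(1)) for y in range(-20,21,5) if (np.abs(Q[:,1]-y)<1.5).any()])
m=(L[...,2]>-1)&(L[...,2]<10)&(L[...,0]>8)&(np.hypot(L[...,0],L[...,1])<30);Q=L[m]
print('flange edge',[(y,Q[np.abs(Q[:,1]-y)<1.5][:,0].max().round(1)) for y in range(-20,21,5) if (np.abs(Q[:,1]-y)<1.5).any()])
E
```

```text
[ 0.5524228  -0.06934183  0.21961119] [-1.79931802e+02 -1.31995530e-01  1.54185213e+02] [ 0.29182424  0.13000154 -1.34926293]
collar edge [(-20, np.float64(15.3)), (-15, np.float64(20.1)), (-10, np.float64(22.6)), (-5, np.float64(23.8)), (0, np.float64(24.1)), (5, np.float64(23.7)), (10, np.float64(22.2)), (15, np.float64(25.9)), (20, np.float64(25.1))]
flange edge [(-20, np.float64(15.6)), (-15, np.float64(19.5)), (-10, np.float64(20.9)), (-5, np.float64(22.6)), (0, np.float64(22.6)), (5, np.float64(21.3)), (10, np.float64(20.4)), (15, np.float64(16.5)), (20, np.float64(10.5))]
```

View pics/mix4.png

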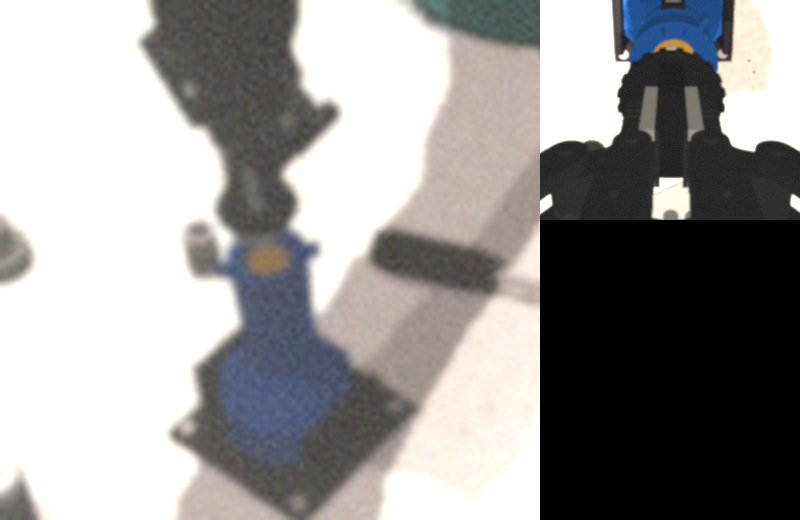

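The cap hangs right over the collar, about 10 mm above it. The wrist depth edges agree to within about 1 mm, so I'll make a small correction and lower.

Request:
move_arm(deltas=[[0.0015,0.0025,0.02,0,0,0,1],[0.0015,0.0025,0.04,0,0,0,1],[0.0015,0.0025,0.06,0,0,0,1],[0.0015,0.0025,0.075,0,0,0,1],[0.0015,0.0025,0.085,0,0,0,1],[0.0015,0.0025,0.09,0,0,0,1],[0.0015,0.0025,0.09,0,0,0,1]])

```text
clock: 7.98
tcp_pos: [0.5531, -0.0688, 0.1985]
ee_rot: [-3.141, -0.0, 2.691]
force: [0.4, -1.1, -0.6]
width: 0.09
grasp_force: 108.1
```

Request:
move_arm(deltas=[[0,0,0.008,0,0,0,1],[0,0,0.016,0,0,0,1],[0,0,0.024,0,0,0,1],[0,0,0.03,0,0,0,1],[0,0,0.036,0,0,0,1],[0,0,0.036,0,0,0,1]])

```text
clock: 8.48
tcp_pos: [0.5533, -0.0688, 0.1898]
ee_rot: [-3.142, 0.0, 2.691]
force: [0.1, -0.1, 4.7]
width: 0.088
grasp_force: 108.5
```

The 4.7 N reading matches the spring, so the lugs are through the notches. Pressing down.

Request:
move_arm(deltas=[[0,0,0.01,0,0,0,1],[0,0,0.018,0,0,0,1],[0,0,0.024,0,0,0,1],[0,0,0.028,0,0,0,1],[0,0,0.032,0,0,0,1],[0,0,0.032,0,0,0,1]])

```text
clock: 8.98
tcp_pos: [0.5534, -0.0689, 0.1825]
ee_rot: [3.141, 0.001, 2.691]
force: [-4.6, 0.3, 14.0]
width: 0.089
grasp_force: 110.4
```

Request:
move_arm(deltas=[[0,0,0,0,0,0.04,1],[0,0,0,0,0,0.08,1],[0,0,0,0,0,0.12,1],[0,0,0,0,0,0.16,1],[0,0,0,0,0,0.2,1],[0,0,0,0,0,0.24,1],[0,0,0,0,0,0.28,1],[0,0,0,0,0,0.32,1],[0,0,0,0,0,0.355,1],[0,0,0,0,0,0.38,1],[0,0,0,0,0,0.389,1],[0,0,0,0,0,0.389,1],[0,0,0,0,0,0.389,1]])

```text
clock: 10.07
tcp_pos: [0.5538, -0.0687, 0.1825]
ee_rot: [3.14, 0.001, 2.08]
force: [-0.7, 1.4, 13.2]
width: 0.089
grasp_force: 109.9
```

```bash
python3 - <<'E'
from h import *
s=env.observe();t=s['tcp_pos'];R=Ro.from_euler('xyz',s['ee_rot']).as_matrix();print(t,np.degrees(s['ee_rot']),s['force'],s['torque'])
c=cam('wrist');save(c,'w5.png');P=cloud(c)
cv2.imwrite('pics/w5b.png',cv2.convertScaleAbs(cv2.resize(cv2.imread('pics/w5.png')[200:400,150:420],None,fx=2.9,fy=2.9,interpolation=cv2.INTER_CUBIC),alpha=2))
L=(P-t)@R*1000
m=(L[...,2]>-1)&(L[...,2]<10)&(L[...,0]>8)&(np.hypot(L[...,0],L[...,1])<30);print('flange z in tool',np.percentile(L[m][:,2],[10,50]),np.median(P[m][:,2]))
m=(P[...,2]>.195)&(P[...,2]<.21)&(np.hypot(L[...,0],L[...,1])<22)&(L[...,0]>11.5);Q=L[m];print('loop front',len(Q),Q.mean(0) if len(Q) else 0)
E
```

```text
[ 0.55381074 -0.0686825   0.18247525] [1.79919375e+02 3.66676275e-02 1.19166247e+02] [-0.68281943  1.43549921 13.18900341] [ 0.42915974  0.29332192 -0.08434705]
flange z in tool [3.49118857 4.53937795] 0.17792868166635245
loop front 743 [ 15.36740324  -1.04513611 -20.91306569]
```

View pics/w5b.png

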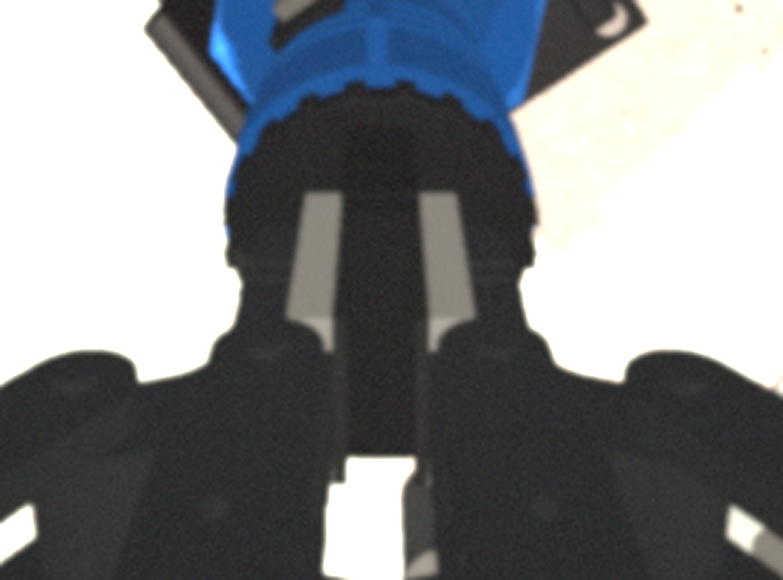

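The loop (column 380) lines up with the rib (column 378). The flange top is at z 0.178, so the cap is seated, and the yaw has changed by 35°. Handing in.

```bash
python3 -c "
from station import ticket
print(ticket.close_job())"
```

```text
the job is handed in; nothing more can be done
None
```

The job is handed in: the cap is seated in the blue flashlight's tail and turned 35° clockwise, with its loop in line with the ribs. The arm is still gripping it by the loop and pressing it down (about 13 N down, 110 N grip); the hand-in returned no verdict.

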